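# Lock the clarinet-barrel fixture with its index pin

## Robot

A 7-joint arm with a two-finger parallel gripper is mounted at the origin on the work surface. World frame = base frame: x ahead of the robot, y to its left, z up, the work surface at z = 0. Lengths are in m, angles in rad, forces in N, time in s.
With the tool pointing down it reaches from about 0.425 to 0.875 m from the base axis. Payload 9.9 kg.
Tool frame: the origin (TCP) lies midway between the tips of the shut fingers; the grasp point (between the pads) lies 19 mm behind it; z points along the fingers, x is the direction in which the jaws open and shut, and the axes are right-handed (so a half turn about z gives the same grasp; the last joint's range is limited). The gripper opens to 85 mm and grips with 20 to 120 N. Pads are 22 mm wide; open, the fingers measure 114 mm over their backs; the gripper's body (76 mm by 85 mm) begins 54 mm behind the grasp point. The pads swing forward as they close: fully open they stand 13 mm farther back than shut.
Start: joints at [1.229, 0.576, 0.025, 1.437, -0.015, 1.129, -0.057], TCP at [0.172, -0.653, 0.231] pointing down, gripper open.
Joint ranges: [-2.76, 2.76], [-0.34, 2.15], [-1.52, 1.57], [0.19, 2.46], [-1.09, 4.23], [0.17, 1.99], [-2.82, 2.82]. Speed limits (rad/s): [2.22, 2.22, 3.01, 3.01, 3.14, 3.14, 3.14].

## Interface

Orientations are given as a unit quaternion [x, y, z, w].
In Python, from station import monitor, viewer, job gives the robot as it stands.
- The arm moves only by the shell command python3 -m crank 'ROWS'. ROWS is JSON, a list of rows, each a list of 7 numbers: the turn, a rotation vector about the tool's x, y, z in degrees, then the shift along the tool's x, y, z in cm, then the finger opening in cm, from 0 to 8.54. In form: [[wx, wy, wz, dx, dy, dz, grip], ...]. A call has 1 to 20 rows; each row shifts and turns the pose as measured when the row begins, along the tool's axes as they then stand; what a row does not reach is not made up. A row lasts 1/12 s, in which the tool goes at most 41.7 mm and 7.16 degrees, less where a joint would pass 70% of its speed; a pose out of reach is approached as far as the arm can. A call is refused whole if a number of a shift passes 4.17 or a number of a turn 7.16, either way. A call with a gripper value outside its range is refused whole. The fingers move at their own pace and stop on an object; the grip force is fixed at half the most. Time passes only in rows, so rows that do not move let the fingers close. It gives the time, the measured TCP pose, the force and the opening at its end, in the units of the state.
- monitor.get_state(): the state, without advancing time (a new reading comes with each control period).
- viewer.get_image(name): name is "scene" or "top"; returns a dict with "color" (480x640x3 uint8, red, green, blue), "range_z" (480x640 float32, m along the optical axis (not along the pixel's ray), 0 where there is no reading), "vfov" (degrees; the focal length in pixels is half the picture's height over the tangent of half this angle, whatever the lens; pixels are square), "cx", "cy" (the principal point, pixels), "k1" (the pictures are not rectified: a ray, as slopes to the right and down, at radius r is drawn at 1 + k1 r^2 times it, then the intrinsics apply), "extrinsics" (4x4, takes a point from camera to world coordinates). Camera axes: x right, y down, z forward; pixel columns grow to the right and rows downward; lengths in m; the calibration is good to about 2 mm. A picture is of the moment at which its call begins.
- job.job_done(): hands the job in, once; it reports no verdict.
The state is a dict: "clock": time; "joint_pos": joint angles; "qvel": joint speeds; "effort": joint torques, N m; "eef_pos": TCP position; "tcp_rot": TCP orientation; "contact_force": force on the tool from outside, world axes, zero at the start; "ft_torque": the same for the moment, N m; "grip_width": finger opening in m.
Only numpy, scipy, OpenCV 4.12 (cv2) and the standard library are available. Lean on these libraries where they do the work, as an engineer would, in place of code of your own. Each camera call takes 0.05 s, during which the arm holds its last target. There are 200 camera calls.

## Task

Lock the turning plate of the clarinet-barrel fixture: stand the index pin (the tall one with the plain cylindrical head) from the wooden rack in the plate's guide hole, turn the plate slowly clockwise (seen from above) by its upright knob until the pin drops into the index hole hidden underneath, then press the pin home so that its head sits flat on the guide block. Be gentle: never force the pin against the fixture, and leave the other pins and the glue tin where they are.

Things in the scene. Friction and masses are not known exactly. Their poses are not given: they have to be found in the camera images.
- fixture: index fixture, bolted down: grey square foot 170 x 170 x 12 mm, dark steel drum 152 mm across; origin on the table under the turning axis, z up. On the drum a round steel plate (148 mm across) turns freely about the vertical axis; it carries a black clarinet barrel in the middle (33 mm across, top 120 mm above the table), a steel guide block on one side and the knob opposite
- plate_axis (a point): centre of the plate's top face, on the turning axis, 50 mm above the table. Under the plate, out of sight, is a flat steel ring 26 mm below the guide block's top, with one index hole, 10.5 mm wide, 55 mm from the axis like the guide hole. Its place differs every time: 0.35 to 1.3 rad clockwise of the guide hole's place at the start. It can only be felt for
- turnplate (a joint): angle of the turning plate, rad; grows as the plate turns clockwise seen from above; travel 0 to 1.6, starts between 0 and 0.25; turns against a light friction of 0.12 N m (1.2 N at the knob) and stays where it is left. Once locked by the pin, more than some 15 N at the knob would strain the pin
- guide (a point): centre of the mouth of the guide hole, in the top of the guide block (block 40 mm radially, 24 mm across, top 66 mm above the table), 55 mm from the turning axis; the vertical hole is 9.5 mm wide with a 1.5 mm chamfer and goes straight through block and plate; z up, x points radially towards the axis
- knob (a point): centre of the top of the plate's upright wooden knob, a round post 16 mm thick and 50 mm tall, top 100 mm above the table, on a flat arm 100 mm from the turning axis, straight opposite the guide hole
- rack: wooden pin rack, fixed, 36 x 125 x 45 mm; origin under its centre; three upright square holes 9.5 mm wide and 28 mm deep in a row along its y axis, at -42, 0 and 42 mm; it holds the index pin and two others in any order
- index_pin: index pin, steel, about 50 g: round shank 8 mm thick and 40 mm long with a slightly tapered foot, and a plain cylindrical head 16 mm thick and 26 mm tall above it; origin at the lower end of the shank, z up along the pin to the head; it stands in the rack with the underside of its head 57 mm above the table
- pin_tip (a point): lower end of the pin's shank, 40 mm below the head's underside. With its foot on the hidden ring the head stands 14 mm above the guide block. Over the index hole the pin falls 6 mm by its weight onto a friction plug and locks the plate (about 2 mm play either way at the pin); pushed down with about 4 N the plug gives and stays, and the head comes to rest on the guide block
- ball_pin: another pin in the rack, with a black ball 20 mm wide for a head, its top 67 mm above the table; origin at its lower end; not to be used
- disc_pin: another pin in the rack, with a flat disc 26 mm wide for a head, its top 57 mm above the table; origin at its lower end; not to be used
- glue_tin: closed tin 60 mm wide, 62 mm tall, standing beyond the fixture; origin under its centre; leave it alone
Things that resemble listed ones, but are neither listed nor needed, are in the scene too. Leave any pink or yellow look-alike of the index_pin alone.

How it is judged:
On the way, in this order (a step that is already met when the one before it is completed fails the run):
1. the index pin stands in the guide hole, its foot on the hidden ring (z of pin_tip in the frame of guide below -0.022 m and horizontal distance between pin_tip and guide below 0.003 m and angle between index_pin's own z axis and vertical below 0.12 rad), for 0.2 s.
2. the pin has dropped into the index hole (z of pin_tip in the frame of guide below -0.0295 m and horizontal distance between pin_tip and guide below 0.0045 m), for 0.1 s.
At the end, for the whole second after the job is handed in: the index pin passes through the guide hole into the hidden index hole, its tip at least 38.3 mm below the top of the guide block (head down on the block to within 1.7 mm), within 4.5 mm of the guide's axis and upright to 0.1 rad; pin and plate at rest (z of pin_tip in the frame of guide below -0.0383 m and horizontal distance between pin_tip and guide below 0.0045 m and angle between index_pin's own z axis and vertical below 0.1 rad and linear speed of index_pin below 0.02 m/s and velocity of joint turnplate between -0.05 and 0.05 rad/s); the robot touches nothing.
It fails at once if the index pin is forced against the fixture with more than 60 N (contact force between index_pin and fixture above 60 N).
It fails at once if another pin is pulled or knocked (moved 20 mm) (distance of any of ball_pin, disc_pin from where it was at the start of the episode above 0.02 m).
It fails at once if the tin is moved by 30 mm (distance of glue_tin from where it was at the start of the episode above 0.03 m).
It also fails if it takes over 67 s, if anything falls off the work surface, if the arm or the gripper's body presses on something with over 40 N, if the wrist force passes 120 N, or if a joint passes its speed limit or range.

## Working session

There is one attempt and no reset: what is moved stays moved. The work goes in short steps, Python scripts to look and compute and a shell command to move; the robot and the scene stay as the last step left them, time stands still between calls to the robot, and variables do not carry over. Pictures are saved under pics/ and viewed, about 8 in all and at most 12, crops included, and the job is handed in when it is done.

```bash
mkdir -p pics
cat > h.py <<'E'
import numpy as np,cv2
from station import monitor,viewer,job
def shot(n):
    d=viewer.get_image(n); np.save(f'/tmp/{n}.npy',d,allow_pickle=True); return d
def load(n): return np.load(f'/tmp/{n}.npy',allow_pickle=True).item()
def ray(d,u,v):
    f=240/np.tan(np.radians(d['vfov'])/2); K=np.array([[f,0,d['cx']],[0,f,d['cy']],[0,0,1.]])
    s=cv2.undistortPoints(np.array([[[u,v]]],float),K,np.array([d['k1'],0,0,0.]))[0,0]
    E=np.array(d['extrinsics']); return E[:3,3],E[:3,:3]@np.array([s[0],s[1],1])
def onz(d,u,v,z):
    o,r=ray(d,u,v); return o+r*(z-o[2])/r[2]
def cloud(d):
    f=240/np.tan(np.radians(d['vfov'])/2); K=np.array([[f,0,d['cx']],[0,f,d['cy']],[0,0,1.]])
    v,u=np.mgrid[:480,:640]; p=np.stack([u,v],-1).reshape(-1,1,2).astype(float)
    s=cv2.undistortPoints(p,K,np.array([d['k1'],0,0,0.]))[:,0]; z=d['range_z'].reshape(-1,1)
    E=np.array(d['extrinsics']); return (np.hstack([s*z,z])@E[:3,:3].T+E[:3,3]).reshape(480,640,3)
E
python3 - <<'E'
from h import *
for n in('scene','top'):
    d=shot(n); cv2.imwrite(f'pics/{n}0.png',d['color'][...,::-1]); print(n,d['vfov'],d['cx'],d['cy'],d['k1'],np.round(d['extrinsics'],3).tolist())
print(monitor.get_state())
E
```

```text
scene 42.19710954075292 325.9085067551391 233.91299875959425 -0.11063510348944301 [[0.847, 0.427, -0.317, 0.935], [0.531, -0.664, 0.526, -0.572], [0.014, -0.614, -0.789, 0.834], [0.0, 0.0, 0.0, 1.0]]
top 42.943027115889954 322.1995813130408 232.4716000894911 -0.20974291711780696 [[-0.011, -0.998, 0.057, 0.571], [-1.0, 0.01, -0.024, -0.047], [0.024, -0.057, -0.998, 1.151], [0.0, 0.0, 0.0, 1.0]]
{'clock': 0.1, 'joint_pos': array([ 1.22919324,  0.57643108,  0.02486875,  1.4378252 , -0.01499778,
        1.12899292, -0.05648342]), 'qvel': array([-0.00012343, -0.00131219, -0.00039504, -0.00081315,  0.00064202,
        0.0004156 , -0.00062778]), 'effort': array([ 6.03755994e-03, -7.67304683e+01,  2.25789137e+00, -2.86601955e+01,
        1.59017311e-02,  8.63423600e-03, -5.32973559e-06]), 'eef_pos': array([ 0.17198732, -0.65230431,  0.23054034]), 'tcp_rot': array([ 7.92144932e-01, -6.10332586e-01, -6.08760588e-04, -4.13330333e-04]), 'contact_force': array([-1.24348463, -0.39637775, -0.60562902]), 'ft_torque': array([ 0.02726348, -0.04904401,  0.02367433]), 'grip_width': 0.0855033915104126}
```

```bash
ls; python3 -m crank --help 2>&1 | head
```

```text
h.py
pics
invalid input: not JSON, or not a number
```

View pics/scene0.png

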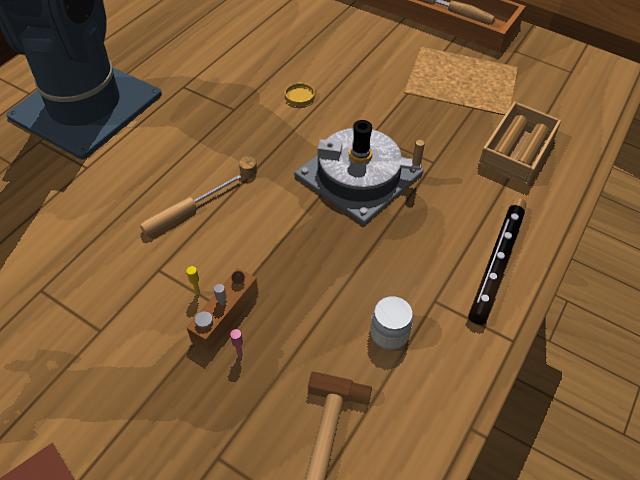

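View pics/top0.png

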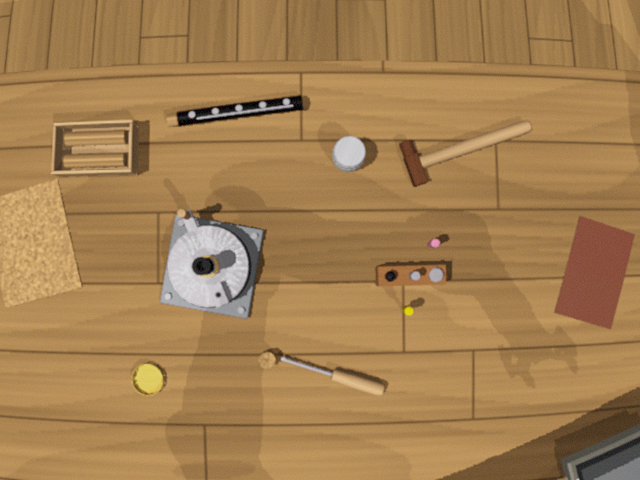

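The scene view shows the index pin as the middle one in the rack (220,293), with the ball at (238,277) and the disc at (203,320). In the top view the pin is at (416,275), the guide hole at about (219,294), the barrel at (203,265) and the knob at (182,213). Next I'll measure these from the range and rays.

```bash
cat > meas.py <<'E'
from h import *
def band(n,c,r,zlo,zhi):
    d=load(n); P=cloud(d); m=(d['range_z']>0)&(P[...,2]>zlo)&(P[...,2]<zhi)&(np.hypot(P[...,0]-c[0],P[...,1]-c[1])<r)
    k,l,s,ce=cv2.connectedComponentsWithStats(m.astype(np.uint8))
    for i in range(1,k):
        if s[i,4]>8:
            (u,v),R=cv2.minEnclosingCircle(np.argwhere(l==i)[:,::-1].astype(np.float32))
            q=P[l==i]; z=np.median(q[:,2])
            print(n,'n',s[i,4],'cen',ce[i].round(1),'circ',(round(u,1),round(v,1),round(R,1)),'mean',q.mean(0).round(4),'mid',((q.min(0)+q.max(0))/2).round(4),'ext',np.ptp(q,0).round(3),'ray@z',onz(d,*ce[i],z).round(4))
if __name__=='__main__':
  for n in('scene','top'):
    d=load('top')
    for nm,uv,z,r,lo,hi in(('pin',(416,275),.083,.018,.075,.09),('knob',(182,213),.1,.03,.09,.108),('barrel',(203,265),.12,.03,.112,.128),('block',(222,292),.066,.03,.06,.072),('disc',(436,275),.057,.02,.05,.065),('yel',(408,311),.07,.02,.05,.1),('pink',(435,243),.07,.02,.05,.1)):
        print(nm); band(n,onz(d,*uv,z),r,lo,hi)
  for n,b in(('top',(150,190,280,330)),('scene',(290,110,440,230))):
    d=load(n);c=d['color'][b[1]:b[3],b[0]:b[2],::-1]; cv2.imwrite(f'pics/{n}c.png',cv2.resize(c,None,fx=5 if n=='scene' else 4,fy=5 if n=='scene' else 4,interpolation=cv2.INTER_CUBIC))
E
python3 meas.py
```

```text
pin
scene n 111 cen [219.  289.2] circ (219.0, 289.4, 6.1) mean [ 0.5568 -0.2388  0.0821] mid [ 0.5559 -0.2382  0.0812] ext [0.016 0.016 0.012] ray@z [ 0.5571 -0.2391  0.0827]
knob
scene n 83 cen [419.4 144.5] circ (419.5, 144.7, 5.3) mean [0.6702 0.1689 0.0973] mid [0.67   0.1708 0.0964] ext [0.015 0.018 0.013] ray@z [0.6706 0.1677 0.0985]
barrel
scene n 235 cen [361.9 127.7] circ (362.0, 127.4, 9.6) mean [0.5774 0.131  0.1184] mid [0.5764 0.1327 0.1176] ext [0.032 0.036 0.011] ray@z [0.5777 0.1304 0.1189]
block
scene n 269 cen [329.  146.4] circ (329.0, 146.5, 12.8) mean [0.5262 0.1096 0.0649] mid [0.5251 0.112  0.0645] ext [0.047 0.04  0.009] ray@z [0.5264 0.1093 0.0652]
disc
scene n 246 cen [203.2 319.5] circ (203.1, 319.2, 9.2) mean [ 0.5567 -0.2807  0.0565] mid [ 0.5562 -0.2798  0.0565] ext [0.027 0.026 0.011] ray@z [ 0.5567 -0.2807  0.0565]
yel
scene n 138 cen [191.8 272.7] circ (191.4, 272.9, 7.3) mean [ 0.4942 -0.229   0.0622] mid [ 0.4928 -0.2281  0.0596] ext [0.017 0.016 0.019] ray@z [ 0.4955 -0.23    0.0646]
pink
scene n 149 cen [235.9 336.2] circ (235.9, 336.5, 7.6) mean
[... 609 characters left out ...]
37 0.1198]
block
top n 269 cen [217.9 294.3] circ (217.9, 293.6, 12.5) mean [0.524  0.1132 0.0657] mid [0.5246 0.1135 0.0658] ext [0.043 0.036 0.011] ray@z [0.524  0.1132 0.0656]
disc
top n 158 cen [435.6 274.9] circ (435.3, 274.4, 7.6) mean [ 0.554  -0.2785  0.057 ] mid [ 0.5538 -0.2789  0.0564] ext [0.025 0.025 0.013] ray@z [ 0.554  -0.2784  0.0573]
yel
top n 73 cen [407.7 310. ] circ (407.7, 310.0, 4.8) mean [ 0.4921 -0.2252  0.0641] mid [ 0.492  -0.2256  0.0598] ext [0.015 0.015 0.019] ray@z [ 0.4922 -0.2251  0.065 ]
pink
top n 76 cen [434.1 243. ] circ (434.0, 243.0, 5.1) mean [ 0.6115 -0.2753  0.0643] mid [ 0.6115 -0.276   0.0609] ext [0.015 0.016 0.02 ] ray@z [ 0.6114 -0.275   0.0656]
```

View pics/topc.png

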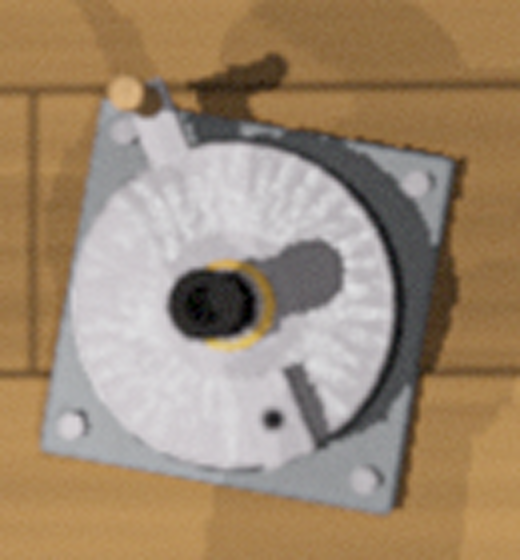

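The top view crop confirms the guide hole at about (218,294), opposite the knob at (181.5,213). Both cameras agree on relative geometry to within 1 mm but are offset from each other by about 3 mm, so I'll average them. First move: turn the tool to yaw 0.

```bash
python3 -m crank '[[0,0,-6.84,0,0,0,3.6],[0,0,-6.84,0,0,0,3.6],[0,0,-6.84,0,0,0,3.6],[0,0,-6.84,0,0,0,3.6],[0,0,-6.84,0,0,0,3.6],[0,0,-6.84,0,0,0,3.6],[0,0,-6.84,0,0,0,3.6],[0,0,-6.84,0,0,0,3.6],[0,0,-6.84,0,0,0,3.6],[0,0,-6.84,0,0,0,3.6],[0,0,-6.84,0,0,0,3.6],[0,0,0,0,0,0,3.6]]'
cat > go.py <<'E'
# usage: go.py x y z yaw : remaining move in tool axes (cm, deg)
from h import *; import sys
from scipy.spatial.transform import Rotation as R
s=monitor.get_state(); r=R.from_quat(s['tcp_rot']); X=r.as_matrix()
t=np.array([float(a) for a in sys.argv[1:4]]); y=np.radians(float(sys.argv[4]))
T=np.array([[np.cos(y),np.sin(y),0],[np.sin(y),-np.cos(y),0],[0,0,-1]])
print('t',round(s['clock'],2),'pos',s['eef_pos'].round(4),'yaw',np.degrees(np.arctan2(X[1,0],X[0,0])).round(2),'F',s['contact_force'].round(1),'w',round(s['grip_width']*100,2),'q7',s['joint_pos'][6].round(2))
print('shift cm tool',(X.T@(t-s['eef_pos'])*100).round(2),'in target axes',(T.T@(t-s['eef_pos'])*100).round(2),'turn deg',np.degrees((r.inv()*R.from_matrix(T)).as_rotvec()).round(2))
E
python3 go.py .555 -.2375 .15 0
```

```text
clock: 1.1
eef_pos: [0.171, -0.6491, 0.2243]
tcp_rot: [1.0, 0.03, -0.002, -0.006]
contact_force: [-0.2, -0.1, 0.4]
grip_width: 0.0359
t 1.1 pos [ 0.171  -0.6491  0.2243] yaw 3.47 F [-0.2 -0.1  0.4] w 3.59 q7 1.13
shift cm tool [ 40.85 -38.67   7.76] in target axes [ 38.4  -41.16   7.43] turn deg [-0.72  0.25  3.47]
```

```bash
python3 -m crank '[[0,0,0.3,2.9,-2.75,0.45,3.6],[0,0,0.3,2.9,-2.75,0.45,3.6],[0,0,0.3,2.9,-2.75,0.45,3.6],[0,0,0.3,2.9,-2.75,0.45,3.6],[0,0,0.3,2.9,-2.75,0.45,3.6],[0,0,0.3,2.9,-2.75,0.45,3.6],[0,0,0.3,2.9,-2.75,0.45,3.6],[0,0,0.3,2.9,-2.75,0.45,3.6],[0,0,0.3,2.9,-2.75,0.45,3.6],[0,0,0.3,2.9,-2.75,0.45,3.6],[0,0,0.3,2.9,-2.75,0.45,3.6],[0,0,0.3,2.9,-2.75,0.45,3.6],[0,0,0.3,2.9,-2.75,0.45,3.6]]' >/dev/null; python3 go.py .555 -.2375 .12 0
```

```text
t 2.18 pos [ 0.5507 -0.2885  0.161 ] yaw -5.34 F [ 1.2 -1.2  1.2] w 3.6 q7 0.12
shift cm tool [ 0.   -5.08  4.16] in target axes [ 0.43 -5.1   4.1 ] turn deg [-0.6   0.68 -5.35]
```

```bash
python3 -m crank '[[0,0,-2.5,0.1,-1.7,0.5,3.6],[0,0,-2.5,0.1,-1.7,0.5,3.6],[0,0,0,0,-1,0.2,3.6],[0,0,0,0,0,0,3.6]]' >/dev/null; python3 go.py .555 -.2375 .12 0
python3 - <<'E'
from h import *
d=shot('scene'); cv2.imwrite('pics/s1.png',cv2.resize(d['color'][190:390,120:330,::-1],None,fx=3,fy=3))
d=shot('top'); cv2.imwrite('pics/t1.png',cv2.resize(d['color'][190:390,320:520,::-1],None,fx=3,fy=3))
E
```

```text
t 2.52 pos [ 0.5629 -0.2311  0.147 ] yaw -0.23 F [-1.2  0.5  0.2] w 3.62 q7 0.1
shift cm tool [-0.76  0.69  2.7 ] in target axes [-0.79  0.64  2.7 ] turn deg [-0.98  0.52 -0.23]
```

View pics/s1.png

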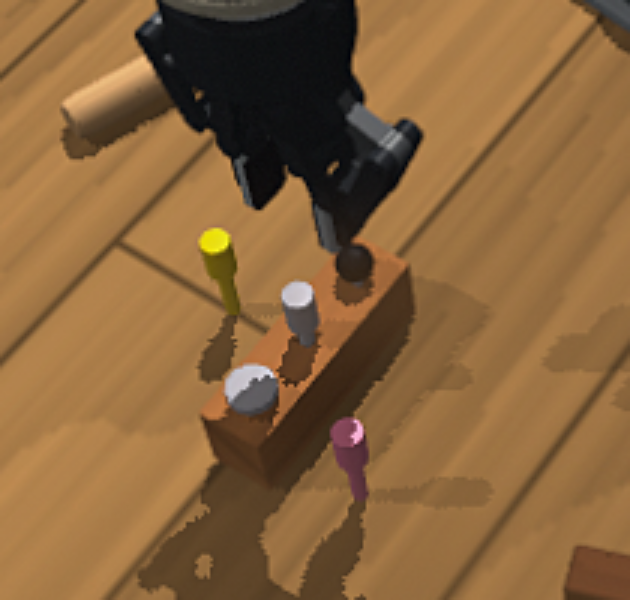

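The gripper hovers above the rack with its jaws along x, and the pin head is clear at crop (298,297). I'll centre, then descend.

```bash
python3 -m crank '[[-0.5,0.3,0,-0.4,0.35,0.5,3.6],[-0.5,0.2,0,-0.4,0.3,0.5,3.6],[0,0,0,0,0,0,3.6],[0,0,0,0,0,0,3.6]]' >/dev/null; python3 go.py .555 -.2375 .055 0
```

```text
t 2.95 pos [ 0.551  -0.2483  0.1373] yaw -1.08 F [ 0.4 -0.4 -0.7] w 3.6 q7 0.09
shift cm tool [ 0.37 -1.15  8.22] in target axes [ 0.4  -1.08  8.23] turn deg [ 0.46 -0.05 -1.08]
```

```bash
python3 -m crank '[[0,0,0,0,0,0,3.6]]' >/dev/null;python3 go.py .555 -.2375 .055 0;  python3 -m crank '[[0,0,0,0,0,0,3.6],[0,0,0,0,0,0,3.6]]' >/dev/null; python3 go.py .555 -.2375 .055 0;  python3 -m crank '[[0,0,0,0.2,-0.5,1,3.6]]' >/dev/null;python3 go.py .555 -.2375 .055 0;  python3 -m crank '[[0,0,0,0,0,0,3.6],[0,0,0,0,0,0,3.6]]' >/dev/null; python3 go.py .555 -.2375 .055 0
```

```text
t 3.03 pos [ 0.5503 -0.2494  0.1372] yaw -1.2 F [ 0.  -0.3 -0.2] w 3.56 q7 0.09
shift cm tool [ 0.44 -1.27  8.21] in target axes [ 0.47 -1.19  8.22] turn deg [ 0.48 -0.03 -1.2 ]
t 3.2 pos [ 0.5501 -0.2505  0.1375] yaw -1.31 F [0.6 0.5 0. ] w 3.59 q7 0.09
shift cm tool [ 0.46 -1.39  8.24] in target axes [ 0.49 -1.3   8.25] turn deg [ 0.51 -0.04 -1.31]
t 3.28 pos [ 0.5529 -0.2472  0.1288] yaw -1.43 F [ 0.2 -0.6 -0.1] w 3.57 q7 0.08
shift cm tool [ 0.16 -1.06  7.37] in target axes [ 0.21 -0.97  7.38] turn deg [ 0.61 -0.2  -1.43]
t 3.45 pos [ 0.5529 -0.2453  0.1267] yaw -1.34 F [-1.5 -0.3 -0. ] w 3.61 q7 0.08
shift cm tool [ 0.18 -0.85  7.17] in target axes [ 0.21 -0.78  7.17] turn deg [ 0.51 -0.11 -1.34]
```

```bash
python3 -m crank '[[0.2,0,-0.6,0.1,-0.4,0.8,3.6],[0.2,0,-0.6,0.1,-0.3,0.8,3.6],[0,0,0,0,0,0.5,3.6],[0,0,0,0,0,0,3.6],[0,0,0,0,0,0,3.6]]' >/dev/null;python3 go.py .555 -.2375 .055 0
```

```text
t 3.87 pos [ 0.5554 -0.2364  0.1023] yaw 0.11 F [ 0.2  0.2 -0.8] w 3.6 q7 0.08
shift cm tool [-0.04  0.12  4.73] in target axes [-0.04  0.11  4.73] turn deg [-0.01 -0.03  0.11]
```

```bash
python3 -m crank '[[0,0,0,-0.04,0.1,0.8,3.6],[0,0,0,0,0,0.8,3.6],[0,0,0,0,0,0.8,3.6],[0,0,0,0,0,0.8,3.6],[0,0,0,0,0,0.5,3.6],[0,0,0,0,0,0,3.6],[0,0,0,0,0,0,3.6]]' >/dev/null;python3 go.py .555 -.2375 .055 0
```

```text
t 4.45 pos [ 0.5545 -0.2379  0.0607] yaw 0.07 F [ 0.4 -0.7  0.3] w 3.61 q7 0.05
shift cm tool [ 0.05 -0.04  0.57] in target axes [ 0.05 -0.04  0.57] turn deg [-0.01  0.03  0.07]
```

```bash
python3 -m crank '[[0,0,0,0,0,0.45,3.6],[0,0,0,0,0,0,3.6],[0,0,0,0,0,0,1.0],[0,0,0,0,0,0,1.0],[0,0,0,0,0,0,1.0],[0,0,0,0,0,0,1.0],[0,0,0,0,0,0,1.0],[0,0,0,0,0,0,1.0]]' >/dev/null;python3 go.py .555 -.2375 .12 0
```

```text
t 5.12 pos [ 0.5546 -0.2381  0.0567] yaw 0.06 F [-0.2  1.2 -0.7] w 1.42 q7 0.05
shift cm tool [ 0.04 -0.05 -6.33] in target axes [ 0.04 -0.06 -6.33] turn deg [ 0.02 -0.01  0.06]
```

```bash
python3 -m crank '[[0,0,0,0,0,-0.6,1.0],[0,0,0,0,0,-0.8,1.0],[0,0,0,0,0,-1,1.0],[0,0,0,0,0,-1,1.0],[0,0,0,0,0,-1.5,1.0],[0,0,0,0,0,-1.5,1.0],[0,0,0,0,0,-1.5,1.0],[0,0,0,0,0,-1,1.0],[0,0,0,0,0,0,1.0],[0,0,0,0,0,0,1.0]]' >/dev/null;python3 go.py .525 .11 .15 22
```

```text
t 5.95 pos [ 0.556  -0.2381  0.1579] yaw 0.08 F [ 0.5  0.2 -0.9] w 1.43 q7 0.11
shift cm tool [ -3.06 -34.82   0.7 ] in target axes [ 10.17 -33.44   0.79] turn deg [  0.18  -0.32 -21.92]
```

```bash
python3 -m crank '[[0,0,-2,0.3,-1.5,0,1.0],[0,0,-2,0.3,-3,0,1.0],[0,0,-2,0.3,-3,0,1.0],[0,0,-2,0.3,-3,0,1.0],[0,0,-2,0.3,-3,0,1.0],[0,0,-2,0.3,-3,0,1.0],[0,0,-2,0.3,-3,0,1.0],[0,0,-2,0.3,-3,0,1.0],[0,0,-2,0.3,-3,0,1.0],[0,0,-2,0.3,-2.5,0,1.0],[0,0,-1,0.3,-1.5,0,1.0],[0,0,0,0,0,0,1.0],[0,0,0,0,0,0,1.0],[0,0,0,0,0,0,1.0]]' >/dev/null;python3 go.py .525 .11 .15 22
```

```text
t 7.12 pos [0.5265 0.0783 0.1474] yaw 23.25 F [-0.9  0.8 -0.5] w 1.4 q7 -0.14
shift cm tool [ 1.11 -2.97 -0.25] in target axes [ 1.05 -2.99 -0.26] turn deg [-0.25  0.37  1.25]
```

```bash
python3 -m crank '[[0,0,0.5,0.5,-1,0,1.0],[0,0,0.5,0.4,-1,0,1.0],[0,0,0,0.2,-0.9,0,1.0],[0,0,0,0,0,0,1.0],[0,0,0,0,0,0,1.0]]' >/dev/null;python3 go.py .525 .11 .15 22
python3 - <<'E'
from h import *
d=shot('scene'); cv2.imwrite('pics/s2.png',cv2.resize(d['color'][60:180,270:420,::-1],None,fx=5,fy=5,interpolation=cv2.INTER_CUBIC))
d=shot('top'); cv2.imwrite('pics/t2.png',cv2.resize(d['color'][190:340,150:300,::-1],None,fx=4,fy=4,interpolation=cv2.INTER_CUBIC))
E
```

```text
t 7.53 pos [0.5255 0.1048 0.1456] yaw 21.79 F [-0.1  0.4 -0.6] w 1.41 q7 -0.21
shift cm tool [ 0.14 -0.51 -0.44] in target axes [ 0.15 -0.51 -0.44] turn deg [-0.14  0.59 -0.21]
```

View pics/s2.png

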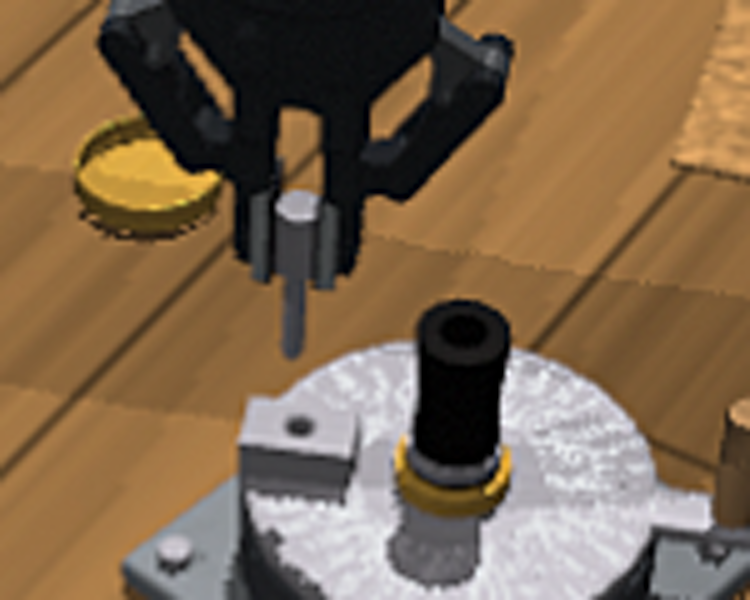

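The pin is held upright with its head top at crop (298,206), shank tip at (290,352) and guide hole at (300,427). I'll compute the offset with both in the same camera.

```bash
python3 - <<'E'
from h import *
d=load('scene'); f=lambda u,v:((u+.5)/5-.5+270,(v+.5)/5-.5+60)
print('head',onz(d,*f(298,206),.172).round(4),'tip(centre of foot)',onz(d,*f(290.5,350),.106).round(4),'guide',onz(d,*f(300,427),.066).round(4))
P=cloud(d); m=(P[...,2]>.15)&(P[...,2]<.176)&(np.hypot(P[...,0]-.5275,P[...,1]-.105)<.013)
for t in(.166,.168,.17): q=P[m&(P[...,2]>t)]; print(len(q),q.mean(0).round(4),q[:,2].max().round(4))
E
python3 - <<'E'
import sys; sys.path.insert(0,'.')
from meas import *
band('scene',(.525,.111),.03,.06,.072)
E
```

```text
head [0.5271 0.105  0.172 ] tip(centre of foot) [0.5244 0.1068 0.106 ] guide [0.5258 0.1121 0.066 ]
72 [0.5272 0.1024 0.1713] 0.1759
68 [0.5272 0.1026 0.1716] 0.1759
57 [0.5268 0.1031 0.172 ] 0.1759
scene n 260 cen [329.1 146.3] circ (329.2, 146.2, 12.5) mean [0.5261 0.11   0.0648] mid [0.5265 0.1127 0.0652] ext [0.046 0.039 0.01 ] ray@z [0.5263 0.1097 0.0651]
```

```bash
python3 -m crank '[[-0.1,0.5,-0.2,0,-0.4,0.6,1.0],[0,0,0,0.05,-0.25,0.8,1.0],[0,0,0,0,0,0.8,1.0],[0,0,0,0,0,0.6,1.0],[0,0,0,0,0,0,1.0],[0,0,0,0,0,0,1.0]]' >/dev/null;python3 go.py .525 .1115 .11 22
```

```text
t 8.13 pos [0.5241 0.1074 0.1152] yaw 21.75 F [-0.4  0.7 -1. ] w 1.39 q7 -0.25
shift cm tool [ 0.24 -0.35  0.52] in target axes [ 0.24 -0.35  0.52] turn deg [ 0.04  0.15 -0.25]
```

```bash
python3 -m crank '[[0,0.1,-0.2,0.2,-0.35,0.25,1.0],[0,0,0,0.05,-0.05,0.2,1.0],[0,0,0,0,0,0,1.0],[0,0,0,0,0,0,1.0]]' >/dev/null;python3 go.py .525 .1115 .11 22
python3 - <<'E'
from h import *
d=shot('scene'); cv2.imwrite('pics/s3.png',cv2.resize(d['color'][90:170,290:390,::-1],None,fx=8,fy=7.5,interpolation=cv2.INTER_CUBIC))
d=shot('top'); cv2.imwrite('pics/t3.png',cv2.resize(d['color'][190:340,150:300,::-1],None,fx=4,fy=4,interpolation=cv2.INTER_CUBIC))
E
```

```text
t 8.47 pos [0.5254 0.1123 0.1103] yaw 21.95 F [ 0.2 -1.1 -1.3] w 1.38 q7 -0.26
shift cm tool [-0.07  0.07  0.03] in target axes [-0.07  0.07  0.03] turn deg [ 0.04  0.04 -0.05]
```

View pics/s3.png

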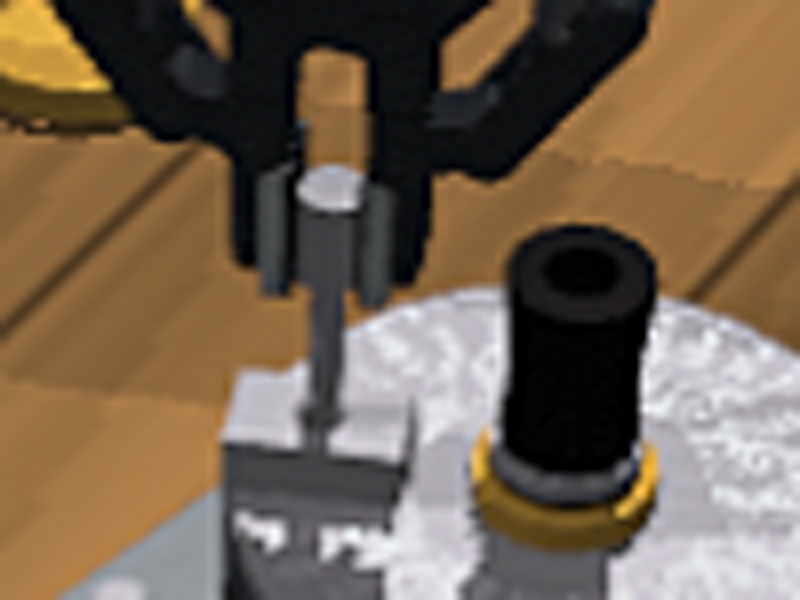

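Run:
```python
from h import *
d=load('scene'); f=lambda u,v:((u+.5)/8-.5+290,(v+.5)/7.5-.5+90)
print('head',onz(d,*f(331,188),.1366).round(4),'tip',onz(d,*f(316,438),.0706).round(4),'hole',onz(d,*f(320.3,415.8),.066).round(4))
print('3 px down', onz(d,*f(320,438),.066)-onz(d,*f(320,415.8),.066))
c=d['color'][140:153,318:340].astype(int).mean(2); print(c.astype(int))
```

```text
head [0.5267 0.1125 0.1366] tip [0.5314 0.1012 0.0706] hole [0.5258 0.1121 0.066 ]
3 px down [ 0.00393794 -0.00633136  0.        ]
[[100 138 185 199 197 198 187 199 205 213 148  61  65  54 100 180 201 208
  208 206 209 200]
 [ 96 156 192 194 191 192 192 192 195 203 140  60  64  50 114 183 198 193
  207 207 218 206]
 [101 170 198 192 192 192 192 192 195 195 139  72  63  49 135 192 199 195
  194 193 192 193]
 [118 176 194 190 189 189 192 194 195 165 122  82  59  54 131 183 190 186
  186 186 187 189]
 [141 184 196 193 192 192 192 196 179 126  80  63  59  63 110 156 168 167
  167 167 168 168]
 [164 191 192 191 192 193 195 199 175 102  48  57  61  63  83 141 167 168
  166 166 166 167]
 [176 199 193 192 191 191 192 196 193 124  47  58  54  57 116 174 177 178
  174 177 181 184]
 [193 209 206 205 204 202 200 202 210 146  71  75  69 123 184 202 187 191
  186 191 200 205]
 [162 172 174 174 178 189 194 204 219 156  87  93  86 184 216 205 201 200
  198 196 197 203]
 [ 56  67  79  76  93 126 135 157 176 128  81  86  81 171 202 208 212 211
  210 208 208 214]
 [ 67  61  62  58  58  59  54  53  55  61  68  70  71 121 140 158 169 173
  175 181 194 207]
 [ 70  66  68  69  67  67  66  66  66  65  68  66  64  60  57  53  52  69
   77  96 129 144]
 [ 71  67  69  69  70  69  69  69  68  69  69  68  69  67  66  66  65  63
   61  57  56  54]]
```

The shank appears to meet the hole, and the streak below it is its shadow. The head and hole are aligned within about 1 mm. Descending slowly.

```bash
python3 -m crank '[[0,0,0,-0.05,0.04,0.15,1.0],[0,0,0,0,0,0.15,1.0],[0,0,0,0,0,0.15,1.0],[0,0,0,0,0,0.15,1.0]]' >/dev/null;python3 go.py .525 .1118 .08 22; python3 -m crank '[[0,0,0,0,0,0.15,1.0],[0,0,0,0,0,0.15,1.0]]' >/dev/null;python3 go.py .525 .1118 .08 22
```

```text
t 8.9 pos [0.5254 0.1115 0.1046] yaw 21.93 F [ 0.8 -0.6  0. ] w 1.39 q7 -0.26
shift cm tool [-0.03 -0.05  2.46] in target axes [-0.03 -0.05  2.46] turn deg [ 0.07 -0.04 -0.07]
t 9.07 pos [0.5253 0.1116 0.1013] yaw 21.92 F [-1.   1.1  0.1] w 1.4 q7 -0.27
shift cm tool [-0.02 -0.04  2.13] in target axes [-0.02 -0.03  2.13] turn deg [ 0.06 -0.03 -0.08]
```

```bash
python3 -m crank '[[0,0,0,0,0,0.25,1.0],[0,0,0,0,0,0.25,1.0],[0,0,0,0,0,0.25,1.0]]' >/dev/null;python3 go.py .525 .1118 .08 22; python3 -m crank '[[0,0,0,0,0,0.25,1.0],[0,0,0,0,0,0.25,1.0],[0,0,0,0,0,0.15,1.0]]' >/dev/null;python3 go.py .525 .1118 .08 22
```

```text
t 9.32 pos [0.525  0.1119 0.0931] yaw 21.94 F [-0.9  1.2 -0.2] w 1.4 q7 -0.27
shift cm tool [-0.    0.01  1.31] in target axes [-0.    0.01  1.31] turn deg [ 0.04 -0.02 -0.06]
t 9.57 pos [0.5249 0.1118 0.0855] yaw 21.95 F [-0.6  0.  -0.1] w 1.41 q7 -0.28
shift cm tool [0.01 0.   0.55] in target axes [0.01 0.   0.55] turn deg [ 0.03  0.01 -0.05]
```

```bash
python3 -m crank '[[0,0,0,0,0,0.12,1.0],[0,0,0,0,0,0.12,1.0]]' >/dev/null;python3 go.py .525 .1118 .08 22; python3 -m crank '[[0,0,0,0,0,0.1,1.0],[0,0,0,0,0,0.05,1.0]]' >/dev/null;python3 go.py .525 .1118 .08 22
```

```text
t 9.73 pos [0.5248 0.1117 0.0826] yaw 21.94 F [-0.1  0.4 -0.5] w 1.42 q7 -0.28
shift cm tool [ 0.02 -0.    0.26] in target axes [ 0.02 -0.    0.26] turn deg [ 0.03  0.03 -0.06]
t 9.9 pos [0.5249 0.1118 0.0808] yaw 21.94 F [-0.7 -0.2 -0.5] w 1.37 q7 -0.29
shift cm tool [0.01 0.   0.08] in target axes [0.01 0.   0.08] turn deg [ 0.03  0.03 -0.06]
```

```bash
python3 -m crank '[[0,0,0,0,0,0,1.8],[0,0,0,0,0,0,2.2],[0,0,0,0,0,0,3.2],[0,0,0,0,0,0,3.2],[0,0,0,0,0,0,3.2],[0,0,0,0,0,-0.5,3.2],[0,0,0,0,0,-1.5,3.2],[0,0,0,0,0,-2.5,3.2],[0,0,0,0,0,-2.5,3.2],[0,0,0,0,0,-1,3.2],[0,0,0,0,0,0,3.2],[0,0,0,0,0,0,3.2]]' >/dev/null;python3 go.py .6695 .171 .16 112
python3 - <<'E'
from h import *
d=shot('scene'); cv2.imwrite('pics/s4.png',cv2.resize(d['color'][60:180,270:440,::-1],None,fx=4,fy=4,interpolation=cv2.INTER_CUBIC))
E
```

```text
t 10.9 pos [0.5248 0.1117 0.1659] yaw 21.96 F [ 0.2  0.3 -0.4] w 3.16 q7 -0.21
shift cm tool [15.64 -0.09  0.58] in target axes [ 0.08 15.64  0.59] turn deg [ 0.000e+00  5.000e-02 -9.004e+01]
```

View pics/s4.png

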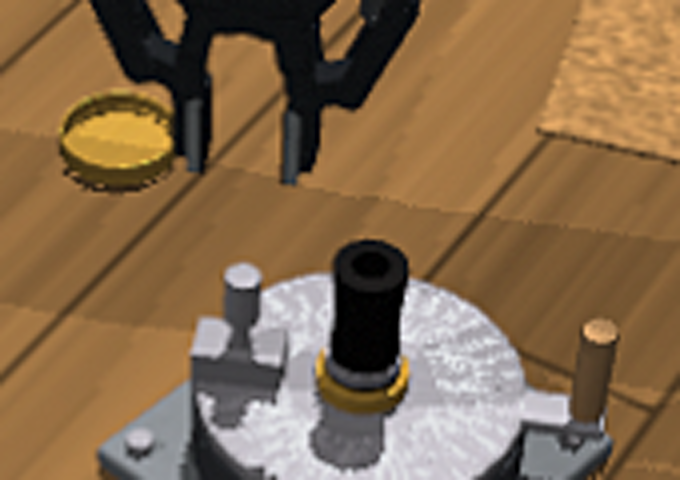

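The pin stands upright in the guide (head top at crop (242,277)) and the knob is at (600,330). The inserted position gives a correction to the top camera's values: axis ≈ (.5754,.1324), knob ≈ (.668,.1703). Moving over the knob.

```bash
python3 -m crank '[[0,0,0,1.5,0,0,4],[0,0,0,3,0,0,4],[0,0,0,3,0,0,4],[0,0,0,3,0,0,4],[0,0,0,2.5,0,0,4],[0,0,0,1,0,0,4],[0,0,-4,0,0,0,4],[0,0,-6.5,0,0,0,4],[0,0,-6.5,0,0,0,4],[0,0,-6.5,0,0,0,4],[0,0,-6.5,0,0,0,4],[0,0,-6.5,0,0,0,4],[0,0,-6.5,0,0,0,4],[0,0,-6.5,0,0,0,4],[0,0,-6.5,0,0,0,4],[0,0,-6.5,0,0,0,4],[0,0,-6.5,0,0,0,4],[0,0,-6.5,0,0,0,4],[0,0,0,0,0,0,4],[0,0,0,0,0,0,4]]' >/dev/null;python3 go.py .668 .1703 .13 112.3
```

```text
t 12.62 pos [0.6489 0.1629 0.1336] yaw 101.25 F [-0.2 -0.7  0.1] w 4.0 q7 0.97
shift cm tool [0.35 2.03 0.28] in target axes [-0.04  2.05  0.36] turn deg [ -2.33   0.11 -11.06]
```

```bash
python3 -m crank '[[-1,0,-4,0.1,0.8,0,4],[-1,0,-4,0.1,0.8,0,4],[0,0,-2.5,0,0.4,0,4],[0,0,0,0,0,0,4],[0,0,0,0,0,0,4]]' >/dev/null;python3 go.py .668 .1703 .065 112.3
```

```text
t 13.03 pos [0.6668 0.1697 0.1291] yaw 111.1 F [0.4 0.3 0.4] w 4.02 q7 1.11
shift cm tool [0.03 0.19 6.41] in target axes [0.01 0.13 6.41] turn deg [-0.55  0.13 -1.2 ]
```

```bash
python3 -m crank '[[-0.3,0,-0.6,0,0.1,0.8,4],[-0.2,0,-0.5,0,0.05,1,4],[0,0,0,0,0,1,4],[0,0,0,0,0,1,4],[0,0,0,0,0,1,4],[0,0,0,0,0,0.9,4],[0,0,0,0,0,0.4,4],[0,0,0,0,0,0,4],[0,0,0,0,0,0,4]]' >/dev/null;python3 go.py .668 .1703 .065 112.3
```

```text
t 13.78 pos [0.6658 0.1693 0.0586] yaw 111.8 F [ 1.1 -0.2 -0.3] w 4.0 q7 1.06
shift cm tool [ 0.01  0.24 -0.64] in target axes [ 0.01  0.24 -0.64] turn deg [-0.28  0.14 -0.5 ]
```

```bash
cat > pin.py <<'E'
from h import *; import sys,subprocess
s=monitor.get_state()
for n in('top','scene'):
    d=shot(n); P=cloud(d); A=(.5745,.134) if n=='top' else (.5775,.131)
    r=np.hypot(P[...,0]-A[0],P[...,1]-A[1]); m=(d['range_z']>0)&(P[...,2]>.086)&(P[...,2]<.115)&(r>.042)&(r<.068)
    a=np.degrees(np.arctan2(P[...,1]-A[1],P[...,0]-A[0])); m&=((a-157)%360<110)|((a-157)%360>300)
    k,l,st,c=cv2.connectedComponentsWithStats(m.astype(np.uint8))
    if k<2: print(n,'none');continue
    i=1+st[1:,4].argmax(); q=P[l==i]; z=np.percentile(q[:,2],75); q2=q[q[:,2]>z-.004]; g=q2.mean(0)
    print(n,len(q),'top z',z.round(4),np.median(q2[:,2]).round(4),'xy',g[:2].round(4),'ang',np.degrees(np.arctan2(g[1]-A[1],g[0]-A[0])).round(2))
print('knob ang by TCP',np.degrees(np.arctan2(s['eef_pos'][1]-.1324,s['eef_pos'][0]-.5754)).round(2),'R',np.hypot(s['eef_pos'][1]-.1324,s['eef_pos'][0]-.5754).round(4))
E
python3 -m crank '[[-0.2,0,-0.4,0,0.15,-0.4,2.6],[0,0,0,0,0,0,2.6],[0,0,0,0,0,0,2.6]]' >/dev/null;python3 go.py .668 .1703 .065 112.3; python3 pin.py
```

```text
t 14.03 pos [0.6679 0.1703 0.0638] yaw 112.23 F [-0.8 -0.2 -0.4] w 2.59 q7 1.07
shift cm tool [-0.    0.01 -0.12] in target axes [-0.    0.01 -0.12] turn deg [ 0.    0.13 -0.07]
top none
scene 123 top z 0.1051 0.1052 xy [0.526  0.1099] ang -157.74
knob ang by TCP 22.28 R 0.1
```

```bash
python3 -m crank '[[0,0,1.15,-0.2,0,0,2.6],[0,0,1.15,-0.2,0,0,2.6],[0,0,1.15,-0.2,0,0,2.6],[0,0,1.15,-0.2,0,0,2.6],[0,0,1.15,-0.2,0,0,2.6],[0,0,1.15,-0.2,0,0,2.6]]';  python3 pin.py;python3 -m crank '[[0,0,1.15,-0.2,0,0,2.6],[0,0,1.15,-0.2,0,0,2.6],[0,0,1.15,-0.2,0,0,2.6]]';  python3 pin.py
```

```text
clock: 14.63
eef_pos: [0.6716, 0.1598, 0.0646]
tcp_rot: [0.611, 0.792, 0.0, 0.0]
contact_force: [-1.2, 1.1, 0.3]
grip_width: 0.026
top none
scene 120 top z 0.1048 0.105 xy [0.5239 0.1185] ang -166.88
knob ang by TCP 15.9 R 0.1
clock: 14.98
eef_pos: [0.673, 0.1537, 0.0646]
tcp_rot: [0.635, 0.772, 0.0, 0.0]
contact_force: [-0.7, 0.6, 0.2]
grip_width: 0.026
top none
scene 119 top z 0.105 0.1051 xy [0.5234 0.122 ] ang -170.56
knob ang by TCP 12.32 R 0.0999
```

```bash
cat >> pin.py <<'E'
F=np.hypot(*s['contact_force'][:2]); print('F',F.round(1),'t',s['clock'])
sys.exit(int(z<.1025 or F>4.5))
E
R='python3 pin.py'
python3 -m crank '[[0,0,1.15,-0.2,0,0,2.6],[0,0,1.15,-0.2,0,0,2.6],[0,0,1.15,-0.2,0,0,2.6]]' >/dev/null;  $R && python3 -m crank '[[0,0,1.15,-0.2,0,0,2.6],[0,0,1.15,-0.2,0,0,2.6],[0,0,1.15,-0.2,0,0,2.6]]' >/dev/null &&  $R && python3 -m crank '[[0,0,1.15,-0.2,0,0,2.6],[0,0,1.15,-0.2,0,0,2.6],[0,0,1.15,-0.2,0,0,2.6]]' >/dev/null &&  $R && python3 -m crank '[[0,0,1.15,-0.2,0,0,2.6],[0,0,1.15,-0.2,0,0,2.6],[0,0,1.15,-0.2,0,0,2.6]]' >/dev/null &&  $R
```

```text
top none
scene 124 top z 0.1052 0.1052 xy [0.5231 0.1256] ang -174.3
knob ang by TCP 8.66 R 0.0998
F 1.5 t 15.3333
top none
scene 119 top z 0.1051 0.1055 xy [0.5228 0.1293] ang -178.21
knob ang by TCP 4.98 R 0.0998
F 2.5 t 15.6833
top none
scene 121 top z 0.1049 0.1049 xy [0.5225 0.1326] ang 178.37
knob ang by TCP 1.3 R 0.0999
F 1.6 t 16.0333
top 20 top z 0.1073 0.1067 xy [0.5177 0.1426] ang 171.41
scene 119 top z 0.105 0.105 xy [0.5219 0.1356] ang 175.31
knob ang by TCP -2.42 R 0.0999
F 1.7 t 16.3833
```

Steady, and the force stays low. Continuing in small batches that stop themselves.

```bash
R='python3 pin.py'
python3 -m crank '[[0,0,1.15,-0.2,0,0,2.6],[0,0,1.15,-0.2,0,0,2.6],[0,0,1.15,-0.2,0,0,2.6]]' >/dev/null;  $R && python3 -m crank '[[0,0,1.15,-0.2,0,0,2.6],[0,0,1.15,-0.2,0,0,2.6],[0,0,1.15,-0.2,0,0,2.6]]' >/dev/null &&  $R && python3 -m crank '[[0,0,1.15,-0.2,0,0,2.6],[0,0,1.15,-0.2,0,0,2.6],[0,0,1.15,-0.2,0,0,2.6]]' >/dev/null &&  $R && python3 -m crank '[[0,0,1.15,-0.2,0,0,2.6],[0,0,1.15,-0.2,0,0,2.6],[0,0,1.15,-0.2,0,0,2.6]]' >/dev/null &&  $R && python3 -m crank '[[0,0,1.15,-0.2,0,0,2.6],[0,0,1.15,-0.2,0,0,2.6],[0,0,1.15,-0.2,0,0,2.6]]' >/dev/null &&  $R && python3 -m crank '[[0,0,1.15,-0.2,0,0,2.6],[0,0,1.15,-0.2,0,0,2.6],[0,0,1.15,-0.2,0,0,2.6]]' >/dev/null &&  $R
```

```text
top 45 top z 0.1007 0.0994 xy [0.519  0.1438] ang 169.93
scene 95 top z 0.0993 0.0991 xy [0.5222 0.1392] ang 171.57
knob ang by TCP -6.12 R 0.1
F 1.9 t 16.7333
```

The pin has dropped 6 mm (head top from .105 to .099) at low force. I'll open, lift off the knob and head for the pin.

```bash
python3 -m crank '[[0,0,0,0.15,0,0,4],[0,0,0,0,0,0,4],[0,0,0,0,0,-0.8,4],[0,0,0,0,0,-1.5,4],[0,0,0,0,0,-2.5,4],[0,0,0,0,0,-2.5,4],[0,0,0,0,0,-2,4],[0,0,0,0,0,-1,2],[0,0,0,0,0,0,0],[0,0,0,0,0,0,0]]' >/dev/null; python3 go.py .521 .140 .16 84; python3 pin.py
```

```text
t 17.67 pos [0.6751 0.1215 0.1741] yaw 82.89 F [ 0.6  0.3 -0.5] w 0.42 q7 0.78
shift cm tool [ -0.07 -15.52   1.38] in target axes [  0.23 -15.52   1.41] turn deg [ 0.11  0.16 -1.11]
top none
scene 97 top z 0.0992 0.099 xy [0.5221 0.139 ] ang 171.75
knob ang by TCP -6.24 R 0.1003
F 0.7 t 17.6667
```

```bash
python3 -m crank '[[0,0,0,0,-1.5,0,0],[0,0,0,0,-3,0,0],[0,0,0,0,-3,0,0],[0,0,0,0,-3,0,0],[0,0,0,0,-2.5,0,0],[0,0,0,0,-1,0,0],[0,0,0,0,0,0,0],[0,0,0,0,0,0,0],[0,0,0,0,0,0,0]]' >/dev/null; python3 go.py .521 .1405 .125 84
```

```text
t 18.52 pos [0.5255 0.1355 0.1614] yaw 82.83 F [ 0.4  0.6 -0. ] w -0.04 q7 0.63
shift cm tool [ 0.48 -0.46  3.64] in target axes [ 0.45 -0.5   3.64] turn deg [-0.89  0.53 -1.17]
```

```bash
python3 -m crank '[[-0.4,0.3,-0.6,0.3,-0.25,0.8,0],[-0.3,0.2,-0.5,0.2,-0.2,1,0],[0,0,0,0,0,1,0],[0,0,0,0,0,0.5,0],[0,0,0,0,0,0,0],[0,0,0,0,0,0,0]]' >/dev/null; python3 go.py .521 .1405 .103 84
```

```text
t 19.02 pos [0.5267 0.1399 0.1244] yaw 83.64 F [ 0.2  0.  -0.4] w -0.01 q7 0.59
shift cm tool [-0.01 -0.57  2.14] in target axes [-0.   -0.57  2.14] turn deg [-0.22 -0.06 -0.36]
```

```bash
python3 -m crank '[[-0.2,0,-0.3,0,-0.45,0.5,0],[0,0,0,0,-0.15,0.6,0],[0,0,0,0,0,0.4,0],[0,0,0,0,0,0,0],[0,0,0,0,0,0,0]]' >/dev/null; python3 go.py .521 .1405 .100 84
```

```text
t 19.43 pos [0.521  0.1406 0.1083] yaw 83.91 F [-0.2  0.1 -0.5] w -0.02 q7 0.56
shift cm tool [-0.01  0.    0.83] in target axes [-0.01  0.    0.83] turn deg [ 0.03 -0.08 -0.09]
```

Run:
```python
from h import *
d=shot('scene'); cv2.imwrite('pics/s5.png',cv2.resize(d['color'][90:170,290:390,::-1],None,fx=7,fy=7,interpolation=cv2.INTER_CUBIC))
```

```text
(no output)
```

View pics/s5.png

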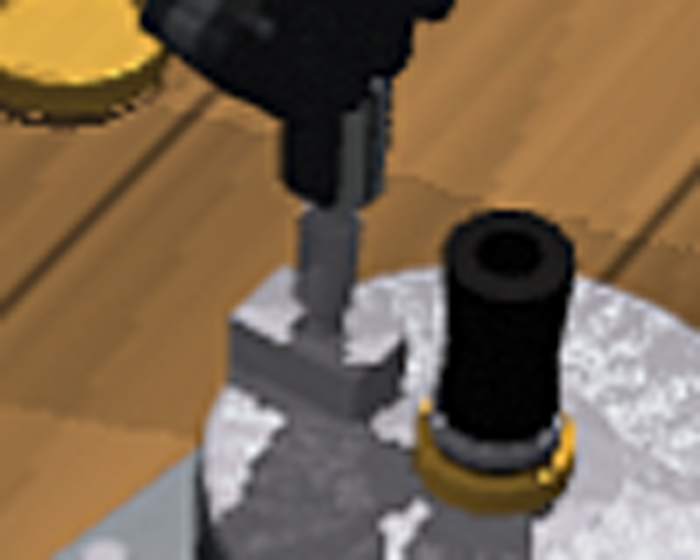

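The shut fingertips (crop ~(335,195)) are right above the pin head (328,215). Pressing in small steps while watching the force.

```bash
python3 -m crank '[[0,0,0,0,0,0.2,0],[0,0,0,0,0,0.2,0],[0,0,0,0,0,0.15,0]]'|grep -E 'pos|force'; python3 -m crank '[[0,0,0,0,0,0.12,0],[0,0,0,0,0,0.12,0]]'|grep -E 'pos|force'; python3 -m crank '[[0,0,0,0,0,0.12,0],[0,0,0,0,0,0.12,0]]'|grep -E 'pos|force'
```

```text
eef_pos: [0.5216, 0.1408, 0.1032]
contact_force: [-0.2, -0.1, -0.7]
eef_pos: [0.5217, 0.1408, 0.1006]
contact_force: [0.8, -0.6, 0.3]
eef_pos: [0.5221, 0.1409, 0.0984]
contact_force: [0.8, -0.9, 5.0]
```

```bash
for i in 1 2 ; do :; done; python3 -m crank '[[0,0,0,-0.01,-0.05,0.12,0],[0,0,0,0,0,0.12,0]]'|grep -E 'pos|force'; python3 -m crank '[[0,0,0,0,0,0.12,0],[0,0,0,0,0,0.12,0]]'|grep -E 'pos|force';python3 -m crank '[[0,0,0,0,0,0.12,0]]'|grep -E 'pos|force'
```

```text
eef_pos: [0.522, 0.1406, 0.0962]
contact_force: [-1.0, -1.1, 4.7]
eef_pos: [0.5221, 0.1403, 0.0939]
contact_force: [-0.1, -1.9, 5.2]
eef_pos: [0.5222, 0.1401, 0.0927]
contact_force: [-0.9, -1.1, 6.7]
```

```bash
python3 -m crank '[[0,0,0,0,0,0.1,0]]'|grep -E 'pos|force'; python3 -m crank '[[0,0,0,0,0,0.1,0]]'|grep -E 'pos|force'
```

```text
eef_pos: [0.5224, 0.1399, 0.0922]
contact_force: [-3.8, -3.0, 22.1]
eef_pos: [0.5227, 0.1399, 0.0922]
contact_force: [-4.7, -3.9, 24.1]
```

The head has bottomed out at z ≈ .092 and the force rose to 24 N. Retracting and checking.

```bash
python3 -m crank '[[0,0,0,0,0,-0.2,0],[0,0,0,0,0,-0.5,0],[0,0,0,0,0,-1.5,0],[0,0,0,0,0,-2.5,0],[0,0,0,0,0,-2.5,0],[0,0,0,0,0,-2,0],[0,0,0,0,0,-1,0],[0,0,0,0,0,0,0],[0,0,0,0,0,0,0],[0,0,0,0,0,0,0],[0,0,0,0,0,0,0]]'|grep -E 'clock|pos|force'; python3 pin.py
python3 - <<'E'
from h import *
d=shot('scene'); cv2.imwrite('pics/s6.png',cv2.resize(d['color'][80:380,160:460,::-1],None,fx=2,fy=2,interpolation=cv2.INTER_CUBIC))
E
```

```text
clock: 21.57
eef_pos: [0.5194, 0.1399, 0.1951]
contact_force: [0.1, -0.1, 0.0]
top 23 top z 0.0929 0.0925 xy [0.5258 0.1411] ang 171.68
scene 60 top z 0.0929 0.0919 xy [0.5228 0.1384] ang 172.3
knob ang by TCP 172.39 R 0.0565
F 0.2 t 21.5667
```

View pics/s6.png

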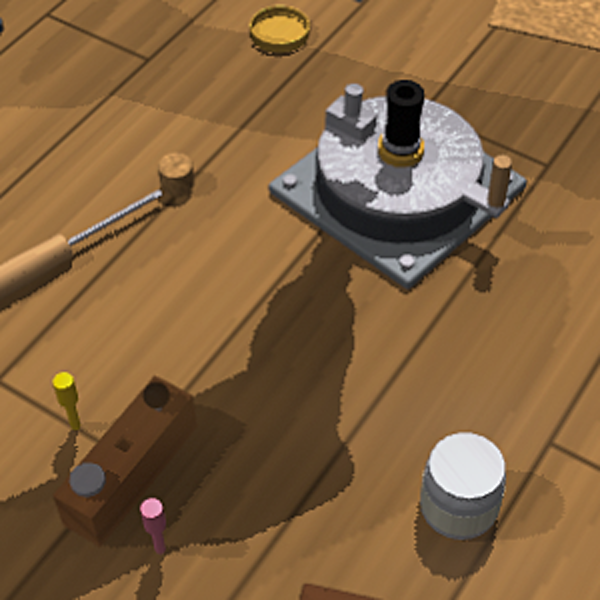

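The head sits on the block at crop (352,100), with its top at about .092 and the arm clear. The other pins, look-alikes and tin look untouched. Handing in.

```bash
python3 -c "from station import job; print(job.job_done())"
```

```text
the job is handed in; nothing more can be done
None
```

The plate is locked and the job was handed in at about 21.6 s of the 67 s allowed; no verdict was reported.

- **What I did:** I took the index pin from the middle of the rack and stood it in the guide hole. I turned the plate clockwise by the knob until the pin dropped, after about 0.54 rad, with no more than about 2.5 N read at the wrist. Then I pressed the pin home with the shut fingers. The plug gave at about 5 N, and the wrist read 24 N once the head was down on the block, which is above the gentlest needed but below the limits.
- **Last checks:** The top of the pin's head measured about 92–93 mm above the table against 92 mm when fully down, so it is on the block to within about 1 mm. The pin looks upright, and the arm is clear, about 100 mm above it, with no force reading. In the last picture the other two pins, the pink and yellow look-alikes and the tin look undisturbed. I judged that by eye and did not measure their positions again.
- **Disagreements:** The two cameras differed by about 3 mm throughout. I averaged them for the grasp and insertion, then corrected the rest from where the pin actually went in. The first plate-angle reading also showed about 9° of turn while the tool had moved about 6°; later readings agreed.

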